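Complete the pump fastener kit and gather it in the corner of the tote

TASK

Lift the wide, low wear ring up off its post on the wooden stand and put it in the tote with the three nuts. Then take the tote by its bar handle and tilt it until the ring and all three nuts have slid into the corner diagonally opposite the handle, and finish still holding it tilted like that, with the parts at rest in the corner. Leave the sleeve on the other post and everything else on the board where it is.

Things in the scene. Friction and masses are not known exactly. Their poses are not given: they have to be found in the camera images.
- tote: grey square open plastic tote, 200 x 200 mm, 65 mm high (inner floor 7 mm up, walls 4 mm), 0.45 kg, loose on the table, rubber underside. Origin: centre of the underside, z up, x and y along its sides. Bar handle over its +x+y corner (away from the robot). Smooth inside: parts start to slide at 11 to 15 degrees, along walls at 20 to 28 when tilted diagonally; 36 is ample
- handle (a point): middle of the handle: horizontal round steel bar 12 mm thick, 90 mm long between two uprights, across the corner along the tote's (1,-1,0) direction, 97 mm above the underside, 32 mm above the rim, at (66, 66, 97) mm in the tote's frame. When it is lifted the tote pivots on its opposite bottom outer corner, 237 mm away horizontally, which stays on the table. A firm grip turns with it
- corner (a point): inside corner to gather the parts in, at floor level, (-96, -96, 7) mm in the tote's frame: diagonally opposite the handle, on the robot's side
- ring: the wear ring: plain steel ring, 52 mm outside, 36 mm inside, 22 mm high, 0.11 kg; starts flat round one of the stand's two posts, on its collar. Origin at the centre of its underside, z along its axis
- nut1: steel hex nut, 24 mm across flats, 14 mm high, with a threaded hole; loose in the tote, lying flat; origin at the centre of its underside, z up
- nut2: steel hex nut, 24 mm across flats, 14 mm high, with a threaded hole; loose in the tote, lying flat; origin at the centre of its underside, z up
- nut3: steel hex nut, 24 mm across flats, 14 mm high, with a threaded hole; loose in the tote, lying flat; origin at the centre of its underside, z up
- stand: fixed wooden block 190 x 50 x 40 mm high with two upright steel posts 14 mm thick at x = -60 and +60 mm in its frame, tops 95 mm above the table; each has a collar 44 mm across and 10 mm high at its foot that the ring sits on, its underside 50 mm above the table. Origin: centre of the underside, x along its length, z up
- sleeve: bystander: narrow, tall steel sleeve, 34 mm outside, 36 mm high, on the other post; not to be moved. Which post carries which varies. Origin at the centre of its underside
- carton: bystander: white carton 75 x 75 x 70 mm high, origin under its centre
- blue_carton: bystander: blue carton 90 x 70 x 60 mm high, origin under its centre
- impeller: bystander: black pump impeller, 130 mm across, 60 mm high, origin under its centre
- small_impeller: bystander: red-brown pump impeller, 90 mm across, 40 mm high, origin under its centre
- wrench: bystander: wrench lying on the board, origin under its middle
- can: bystander: white can 60 mm across, 100 mm high, origin under its centre

How it is judged:
By the outcome, as a careful person would: the job done as asked, in the order asked, and still so for the second after the job is handed in, while the arm keeps its last pose, push and grip.
It also fails if it takes over 56 s, if anything falls off the work surface, if the arm or the gripper's body presses on something with over 40 N, if the wrist force passes 120 N, or if a joint passes its speed limit or range.

ROBOT

A 6-joint arm with a two-finger parallel gripper is mounted at the origin on the work surface. World frame = base frame: x ahead of the robot, y to its left, z up, the work surface at z = 0. Lengths are in mm, angles in rad, forces in N, time in s.
With the tool pointing down it reaches from about 250 to 775 mm from the base axis. Payload 4 kg.
Tool frame: the origin (TCP) lies on the front face of the gripper's body, between the roots of the fingers; the fingertips stand 97 mm ahead of it and the grasp point (between the pads) lies 78 mm ahead of it (nose_length is the distance from the TCP to the fingertips, in mm); y points along the fingers, x is the direction in which the jaws open and shut, and the axes are right-handed (so a half turn about y gives the same grasp; the last joint's range is limited). The gripper opens to 94 mm and grips with 3 to 60 N. Pads are 16 mm wide; open, the fingers measure 119 mm over their backs; the gripper's body (75 mm by 177 mm) begins 78 mm behind the grasp point.
Start: joints at [1.023, 0.087, 1.371, -0, 1.684, -0.103], TCP at [236.66, 496.49, 302.706] pointing down, gripper open.
Joint ranges: [-3.1, 3.1], [-0.76, 2.03], [0.27, 2.55], [-1.08, 4.22], [0.17, 2.65], [-2.57, 2.57]. Speed limits (rad/s): [2.79, 2.79, 3.14, 3.14, 3.14, 3.14].

INTERFACE

Orientations are given as a rotation vector (axis times angle).
In Python, from workcell import get_obs, snapshot, close_job, recognise, nose_length gives the robot as it stands. The module is installed in compiled form; this text tells all that it offers.
- The arm moves only by the tool move_arm, never from a script. Its argument "increments" is text: rows parted by semicolons, each of 7 numbers parted by spaces: the closure in counts, from 0 (fully open) to 255 (shut), then the shift along the tool's x, y, z in cm, then the turn, a rotation vector about the tool's x, y, z in degrees. In form: fingers dx dy dz wx wy wz; .... A call has 1 to 8 rows; each row is the pose to reach, as a shift and turn from the pose commanded when the call began, along the tool's axes at that moment; what a row does not reach only later rows make up. A row lasts 1/8 s, in which the tool goes at most 62.5 mm and 10.7 degrees, less where a joint would pass 70% of its speed; a pose out of reach is approached as far as the arm can. A call with a gripper value outside its range is refused whole. The fingers move at their own pace and stop on an object; "squeeze" is the grip in N (left out, the last holds). Time passes only in rows, so rows that repeat a pose let the fingers close. It gives the time, the measured TCP pose, the force and the opening at its end, in the units of the state.
- get_obs(): the state, without advancing time (a new reading comes with each control period).
- snapshot(name): name is "scene" or "top" or "wrist"; returns a dict with "img" (400x640x3 uint8, red, green, blue), "mtx" (3x3 intrinsics, pixels), "world_from_camera" (4x4, takes a point from camera to world coordinates). Camera axes: x right, y up, looking along -z (the intrinsics and any distortion apply to the point x, -y, -z); pixel columns grow to the right and rows downward; lengths in mm; the calibration is good to about 2 mm. A picture is of the moment at which its call begins. There is no depth.
- close_job(): hands the job in, once; it reports no verdict.
Trained networks look in the newest picture that a camera, given by its name, has taken for a name from the list of things; names that differ only in an ending like _2 or _b are one class to them, and where a whole thing is asked for, a point or a joint stands for the part that bears it (a point fixed in the world has none). Each returns a list of dicts, best first, with "conf" (0 to 1); they miss things now and then, are a little off and sometimes report something else, mostly with a low value. They report only what shows in the picture. A call takes as long as a camera call.
- recognise(camera, name): "rect" ([centre column, centre row, width, height] in pixels, round what is visible of it).
The state is a dict: "time_s": time; "q": joint angles; "dq": joint speeds; "tau": joint torques, N m; "tool_pos": TCP position; "tcp_rot": TCP orientation; "force": force on the tool from outside, world axes, zero at the start; "moment": the same for the moment, N m; "grip_width": finger opening in mm.
Only numpy, scipy, OpenCV 4.12 (cv2) and the standard library are available. Lean on these libraries where they do the work, as an engineer would, in place of code of your own. Each camera call takes 0.05 s, during which the arm holds its last target. There are 200 camera calls.

## Working session

There is one attempt and no reset: what is moved stays moved. The work goes in short steps, Python scripts to look and compute and a tool call to move; the robot and the scene stay as the last step left them, time stands still between calls to the robot, and variables do not carry over. Pictures are saved under pics/ and viewed, about 8 in all and at most 12, crops included, and the job is handed in when it is done.

Besides the shell and the picture viewer there is one more tool, called after "Call:" by a JSON object that holds its "name" and its "arguments", one argument or row to a line. move_arm: Moves the arm, as the interface text tells. Its arguments: {"type":"object","properties":{"increments":{"type":"string"},"squeeze":{"type":"number"}},"required":["increments"]}

```bash
mkdir -p pics; cat > h.py <<'E'
import numpy as np, cv2
from workcell import *
from scipy.spatial.transform import Rotation as R
def snap(c,f=None):
    s=snapshot(c)
    if f: cv2.imwrite('pics/'+f,s['img'][:,:,::-1])
    return s
def ray(s,u,v):
    K=s['mtx'];T=s['world_from_camera']
    x=(u-K[0,2])/K[0,0];y=(v-K[1,2])/K[1,1]
    d=T[:3,:3]@np.array([x,-y,-1.]);return T[:3,3],d
def at(s,u,v,z):
    o,d=ray(s,u,v);return (o+d*(z-o[2])/d[2]).round(1)
def proj(s,p):
    T=s['world_from_camera'];c=T[:3,:3].T@(np.array(p)-T[:3,3]);K=s['mtx']
    return np.array([K[0,2]+K[0,0]*c[0]/-c[2],K[1,2]+K[1,1]*c[1]/c[2]]).round(1)
def inc(p,rot=None):
    "increments (cm, deg) to reach TCP p, Rotation rot from the measured pose"
    o=get_obs();r=R.from_rotvec(o['tcp_rot'])
    d=r.inv().apply(np.array(p)-o['tool_pos'])/10
    w=(r.inv()*rot).as_rotvec(degrees=True) if rot is not None else np.zeros(3)
    return d.round(2),w.round(1)
E
cat > a.py <<'E'
from h import *
o=get_obs();print(o);print(R.from_rotvec(o['tcp_rot']).as_matrix().round(3))
for c in ['top','scene']:
    s=snap(c,c+'1.png');print(c,s['world_from_camera'].round(2).tolist(),s['mtx'].tolist())
    for n,z in [('tote',65),('handle',97),('ring',72),('nut1',21),('stand',40),('sleeve',86)]:
        for r in recognise(c,n)[:3]: print(n,r['conf'],np.round(r['rect'],1),at(s,*r['rect'][:2],z))
E
python3 a.py
```

```text
{'time_s': 0.0, 'q': array([ 1.02288078e+00,  8.79431020e-02,  1.37224778e+00, -3.34559928e-05,
        1.68358586e+00, -1.03115879e-01]), 'dq': array([ 7.44310080e-05, -3.48371135e-04, -8.29108009e-04,  1.06653249e-03,
       -2.73016641e-03, -4.87496238e-04]), 'tau': array([-2.70630371e-04, -3.40184569e+01, -3.02418852e+01,  7.16557726e-02,
        3.32417025e-02, -1.67322992e-04]), 'tool_pos': array([236.49625746, 496.18578358, 301.51373203]), 'tcp_rot': array([-1.38841666, -0.87416277,  0.87734997]), 'force': array([ 0.13624604, -0.23262951,  0.22041435]), 'moment': array([-0.0318044 ,  0.04112616, -0.00139906]), 'grip_width': 93.88778487156881}
[[ 0.43  -0.001 -0.903]
 [ 0.903 -0.002  0.43 ]
 [-0.002 -1.     0.   ]]
top [[0.07, 0.97, -0.21, 295.96], [-1.0, 0.07, -0.01, -22.64], [0.0, 0.22, 0.98, 1174.41], [0.0, 0.0, 0.0, 1.0]] [[369.2006171782223, 0.0, 311.8254401385789], [0.0, 369.2006171782223, 205.7799537359765], [0.0, 0.0, 1.0]]
tote 0.7 [345.9 209.9  91.1  88.6] [ 534.8 -112.2   65. ]
handle 0.97 [347.4 210.6  96.9  91.5] [ 526.1 -114.2   97. ]
ring 0.57 [200.9 231.6  16.9  17.4] [434.2 319.9  72. ]
nut1 0.58 [319.4 202.8   6.5   5.3] [561.2 -29.8  21. ]
sleeve 0.65 [210.6 192.1  10.1  12.5] [554.9 302.9  86. ]
scene [[-0.21, -0.59, 0.78, 1481.25], [0.98, -0.11, 0.18, 192.71], [-0.02, 0.8, 0.6, 826.11], [0.0, 0.0, 0.0, 1.0]] [[470.4842041537332, 0.0, 324.7827481678955], [0.0, 470.4842041537332, 194.02337290088977], [0.0, 0.0, 1.0]]
handle 0.76 [291.4 211.2 102.9  80.1] [621.1 -91.7  97. ]
handle 0.35 [378.5 265.2  45.   23.3] [764.8 140.3  97. ]
ring 0.6 [461.8 196.4  23.7  14.9] [452.2 322.6  72. ]
nut1 0.61 [270.2 217.3   6.5   8.7] [ 566.7 -170.6   21. ]
stand 0.77 [453.5 219.1  31.6  68.2] [510.3 305.5  40. ]
sleeve 0.63 [455.5 223.6  12.2  18.6] [583.2 303.5  86. ]
sleeve 0.51 [222.6 172.8  30.   33.5] [ 477.3 -331.7   86. ]
sleeve 0.28 [288.9 212.4 102.3  78.9] [ 613.8 -100.9   86. ]
```

View images.

```bash
python3 -c "
import cv2
a=cv2.imread('pics/top1.png')[130:300,150:450];b=cv2.imread('pics/scene1.png')[130:330,190:520]
cv2.imwrite('pics/t1.png',cv2.resize(a,None,fx=2.6,fy=2.6,interpolation=2));cv2.imwrite('pics/s1.png',cv2.resize(b,None,fx=2.4,fy=2.4,interpolation=2))"
```

```text
(no output)
```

View pics/t1.png

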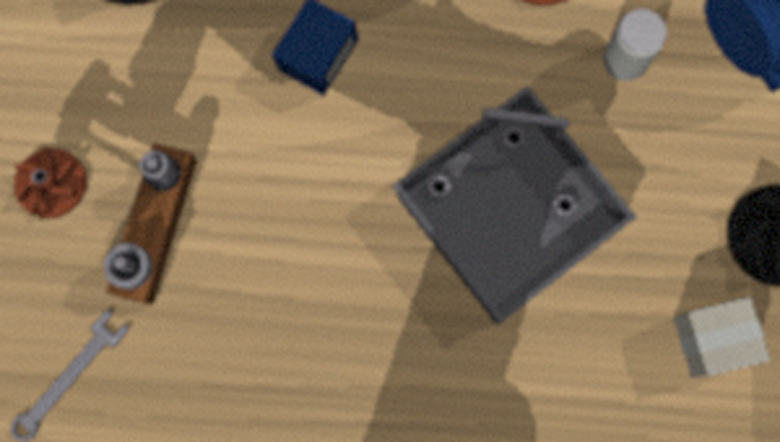

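View pics/s1.png

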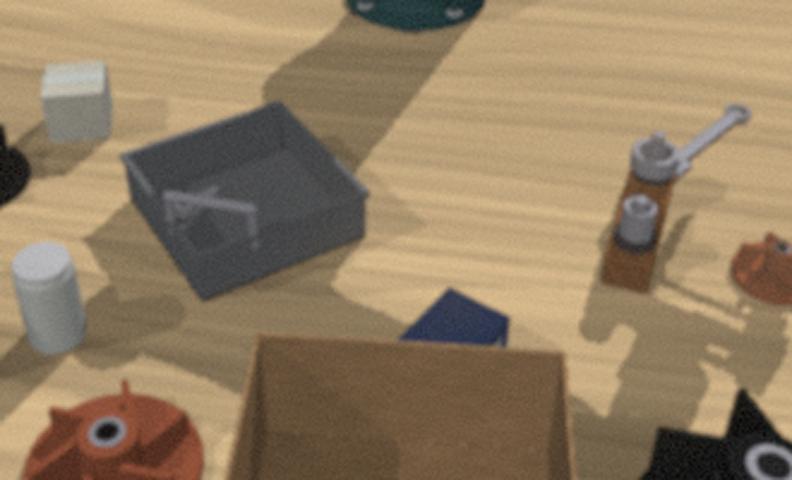

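```bash
cat > b.py <<'E'
from h import *
s=snapshot('top')
f=lambda x,y,z:at(s,150+x/2.6,130+y/2.6,z)
print('ring',f(127,264,72),'sleeve',f(152,163,86), 'wrench end',f(118,325,5))
C=np.array([f(498,318,65),f(398,186,65),f(530,92,65),f(633,214,65)]);print(C,C.mean(0))
print('handle',f(487,114,97),f(566,124,97))
for n in [(438,186),(513,137),(565,204)]: print('nut',f(*n,21))
E
python3 b.py
```

```text
ring [434.  326.1  72. ] sleeve [552.6 309.2  86. ] wrench end [367.6 347.8   5. ]
[[ 404.3 -106.2   65. ]
 [ 551.3   20.9   65. ]
 [ 679.9 -129.5   65. ]
 [ 538.1 -258.1   65. ]] [ 543.4   -118.225   65.   ]
handle [638.  -77.5  97. ] [ 632.8 -170.3   97. ]
nut [565.1 -26.5  21. ]
nut [ 634.7 -115.5   21. ]
nut [ 554.1 -183.8   21. ]
```

```bash
cat >> h.py <<'E'
def down(jaw):
    "tool pointing down, jaw axis at angle jaw (deg)"
    a=np.radians(jaw);x=np.array([np.cos(a),np.sin(a),0]);y=np.array([0,0,-1.])
    return R.from_matrix(np.c_[x,y,np.cross(x,y)])
E
python3 -c "
from h import *
print(inc([434,326,240],down(82)))"
```

```text
(array([ -6.9 ,   6.27, -25.15]), array([  0. , -17.5,   0. ]))
```

Call:
{"name": "move_arm", "arguments": {
  "increments": "0 -6.9 6.2 -25.1 0 -17.5 0;0 -6.9 6.2 -25.1 0 -17.5 0;0 -6.9 6.2 -25.1 0 -17.5 0;0 -6.9 6.2 -25.1 0 -17.5 0;0 -6.9 6.2 -25.1 0 -17.5 0;0 -6.9 6.2 -25.1 0 -17.5 0;0 -6.9 6.2 -25.1 0 -17.5 0;0 -6.9 6.2 -25.1 0 -17.5 0"
}}

```text
time_s: 1.75
tool_pos: [432.8, 327.3, 241.3]
tcp_rot: [-1.271, -1.108, 1.106]
force: [0.0, 0.3, 0.4]
grip_width: 93.7
```

```bash
python3 -c "
from h import *
o=get_obs();print(o['q'],o['tool_pos'],R.from_rotvec(o['tcp_rot']).as_matrix().round(3))
s=snap('wrist','w1.png')
for n,z in [('ring',72),('sleeve',86)]:
  for r in recognise('wrist',n)[:3]: print(n,r['conf'],np.round(r['rect'],1),at(s,*r['rect'][:2],z))
print(s['world_from_camera'].round(2).tolist(), proj(s,[434,326,72]))
"
```

```text
[ 5.42801497e-01  9.01587253e-02  1.48925040e+00  3.41178411e-04
  1.56111268e+00 -8.90584851e-01] [432.77020808 327.26811078 241.34063772] [[ 0.137  0.001 -0.991]
 [ 0.991  0.001  0.137]
 [ 0.001 -1.    -0.001]]
ring 0.65 [317.2 211.2  59.8  62.4] [430.3 328.9  72. ]
sleeve 0.88 [315.9 312.5  31.5  22.3] [522.8 314.8  86. ]
[[0.14, -0.95, -0.27, 353.4], [0.99, 0.13, 0.04, 339.23], [0.0, -0.27, 0.96, 324.35], [0.0, 0.0, 0.0, 1.0]] [314.6 215.6]
```

View pics/w1.png

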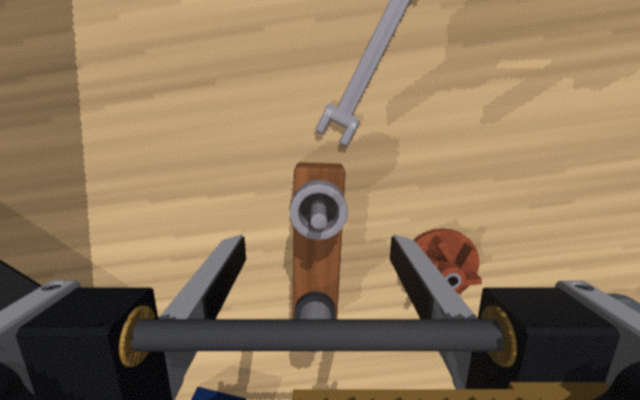

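Call:
{"name": "move_arm", "arguments": {
  "increments": "0 0.1 5 0 0 0 0;0 0.1 9.3 0 0 0 0;0 0.1 9.3 0 0 0 0;0 0.1 9.3 0 0 0 0;255 0.1 9.3 0 0 0 0;255 0.1 9.3 0 0 0 0;255 0.1 9.3 0 0 0 0;255 0.1 9.3 0 0 0 0",
  "squeeze": 25
}}

```text
time_s: 2.9
tool_pos: [433.8, 327.2, 148.0]
tcp_rot: [-1.272, -1.106, 1.105]
force: [-0.7, -0.3, -0.4]
grip_width: 57.3
```

Call:
{"name": "move_arm", "arguments": {
  "increments": "255 0 0 0 0 0 0;255 0 0 0 0 0 0;255 0 0 0 0 0 0;255 0 0 0 0 0 0"
}}

```text
time_s: 3.4
tool_pos: [433.7, 327.2, 147.8]
tcp_rot: [-1.272, -1.106, 1.106]
force: [-1.2, -0.4, 1.2]
grip_width: 52.3
```

Width 52.3 = ring. Lift, and check.

Call:
{"name": "move_arm", "arguments": {
  "increments": "255 0 -2 0 0 0 0;255 0 -5 0 0 0 0;255 0 -9 0 0 0 0;255 0 -12 0 0 0 0;255 0 -12 0 0 0 0;255 0 -12 0 0 0 0"
}}

```text
time_s: 4.15
tool_pos: [433.2, 326.9, 265.7]
tcp_rot: [-1.271, -1.103, 1.108]
force: [0.9, -0.3, -0.5]
grip_width: 52.0
```

```bash
python3 -c "
from h import *
o=get_obs();print(o['tool_pos'],o['grip_width'],o['force'])
print(inc([505,-112,268],down(-4.5)))
print(inc([470,110,268],down(40)))"
```

```text
[433.18807391 326.867826   265.73197676] 51.98160609603764 [ 0.91257145 -0.26309582 -0.49807347]
(array([-42.46,  -0.18, -13.21]), array([-0. , 86.5, -0.2]))
(array([-20.97,  -0.2 ,  -6.66]), array([-0.1, 42. , -0.1]))
```

Call:
{"name": "move_arm", "arguments": {
  "increments": "255 -4 -0.2 -1.3 0 8 0;255 -9 -0.2 -2.8 0 18 0;255 -14 -0.2 -4.4 0 28 0;255 -19 -0.2 -5.9 0 38 0;255 -24 -0.2 -7.5 0 48 0;255 -29 -0.2 -9 0 58 0;255 -34 -0.2 -10.6 0 68 0;255 -38 -0.2 -11.8 0 77 0",
  "squeeze": 30
}}

```text
time_s: 5.15
tool_pos: [497.0, -67.4, 266.8]
tcp_rot: [-1.569, -0.06, 0.067]
force: [-0.3, 0.1, -1.2]
grip_width: 52.2
```

```bash
python3 -c "
from h import *
o=get_obs();print(o['tool_pos'],o['grip_width'])
print(inc([505,-112,220],down(-4.5)))"
```

```text
[496.95921744 -67.37670674 266.844247  ] 52.16069472242536
(array([ 0.46,  4.68, -4.52]), array([-0.1,  9.1, -0.3]))
```

Call:
{"name": "move_arm", "arguments": {
  "increments": "255 0.3 1 -2.5 0 5 0;255 0.5 2.5 -4.5 0 9 0;255 0.5 4.7 -4.5 0 9 0;255 0.5 4.7 -4.5 0 9 0;255 0.5 4.7 -4.5 0 9 0"
}}

```text
time_s: 5.78
tool_pos: [506.6, -109.5, 222.3]
tcp_rot: [-1.57, 0.055, -0.054]
force: [0.3, -0.3, -0.6]
grip_width: 52.0
```

```bash
python3 -c "
from h import *
o=get_obs();print(o['tool_pos'],o['q'])
print(inc([505,-112,107],down(-4.5)))
s=snap('wrist','w2.png')
s=snap('top','t2.png')
for n,z in [('ring',110),('nut1',21),('handle',97),('tote',65)]:
  for r in recognise('top',n)[:3]: print(n,r['conf'],np.round(r['rect'],1),at(s,*r['rect'][:2],z))
"
```

```text
[ 506.59802999 -109.46902871  222.3275415 ] [-3.22324636e-01  4.72512581e-02  1.57310529e+00  1.76555411e-04
  1.52210325e+00 -2.53332804e-01]
(array([-0.13, 11.53, -0.27]), array([-0. ,  0.5, -0. ]))
nut1 0.44 [209.3 193.1  12.5  11.3] [566.8 326.1  21. ]
nut1 0.41 [320.  203.    7.6   7.6] [560.7 -31.8  21. ]
handle 0.79 [347.7 215.1  96.   66.4] [ 512.6 -115.8   97. ]
tote 0.57 [346.4 216.8  88.5  66.9] [ 513.4 -114.9   65. ]
```

View pics/w2.png

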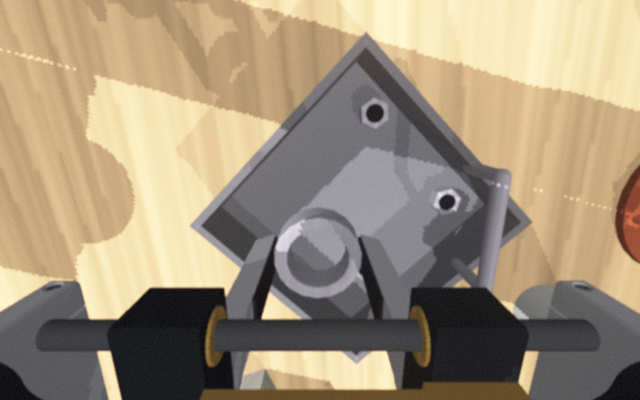

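Call:
{"name": "move_arm", "arguments": {
  "increments": "255 -0.1 3 -0.2 0 0.5 0;255 -0.1 7 -0.2 0 0.5 0;255 -0.1 10 -0.2 0 0.5 0;255 -0.1 11.2 -0.2 0 0.5 0;255 -0.1 11.5 -0.2 0 0.5 0;255 -0.1 11.5 -0.2 0 0.5 0"
}}

```text
time_s: 6.82
tool_pos: [506.4, -112.1, 109.0]
tcp_rot: [-1.571, 0.06, -0.063]
force: [0.2, 0.2, -0.3]
grip_width: 51.9
```

Call:
{"name": "move_arm", "arguments": {
  "increments": "70 0 0 0 0 0 0;70 0 0 0 0 0 0;70 0 0 0 0 0 0;70 0 0 0 0 0 0;70 0 -3 0 0 0 0;70 0 -8 0 0 0 0;0 0 -12 0 0 0 0;0 0 -12 0 0 0 0"
}}

```text
time_s: 7.82
tool_pos: [507.3, -112.4, 232.0]
tcp_rot: [-1.572, 0.055, -0.068]
force: [0.9, -0.2, -0.2]
grip_width: 85.1
```

```bash
python3 -c "
from h import *
o=get_obs();print(o['tool_pos'],o['q'],o['force'])
s=snap('wrist','w3.png')
print(inc([600,-120,250],down(-4.5)), [proj(s,p) for p in ([638,-78,97],[633,-170,97],[635,-124,97])])
"
```

```text
[ 507.26193406 -112.36728068  232.00404826] [-3.27216676e-01  3.94350747e-02  1.56171450e+00  1.31203114e-04
  1.53157562e+00 -2.48995482e-01] [ 0.85410124 -0.15912359 -0.18706061]
(array([ 9.42, -2.04, -0.06]), array([0. , 0. , 0.2])) [array([489.3, 171.2]), array([474.2, 282.3]), array([480.7, 229.9])]
```

View pics/w3.png

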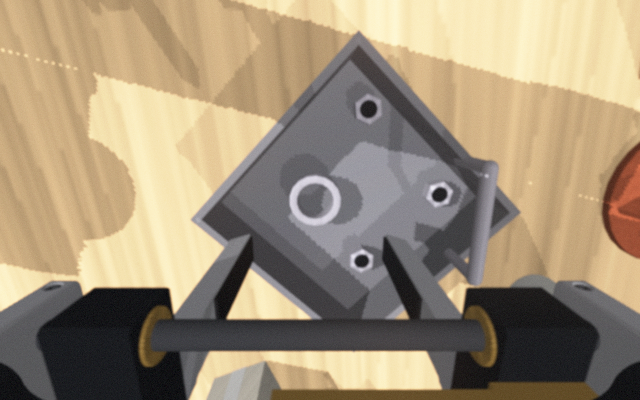

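```bash
python3 -c "
from h import *
s=snapshot('wrist')
a,b=at(s,489,166,100),at(s,475,278,100);print(a,b,(a+b)/2)
print([at(s,*p,65) for p in ((192,219),(359,33),(519,212))])
o=get_obs();print(inc([(a+b)[0]/2,(a+b)[1]/2,262],down(-4.5)))"
```

```text
[632.1 -72.3 100. ] [ 628.1 -161.5  100. ] [ 630.1 -116.9  100. ]
[array([ 397.4, -105.4,   65. ]), array([548.2,  28. ,  65. ]), array([ 681.1, -121.5,   65. ])]
(array([12.48, -3.48,  0.46]), array([-0.,  0., -0.]))
```

Call:
{"name": "move_arm", "arguments": {
  "increments": "0 6 -2.5 0.2 0 -1.2 0;0 12.5 -3 0.2 0 -1.2 0;0 12.6 -2 0.2 0 -1.2 0;0 12.6 -2 0.2 0 -1.2 0;0 12.6 -2 0.2 0 -1.2 0"
}}

```text
time_s: 8.55
tool_pos: [629.9, -119.5, 247.0]
tcp_rot: [-1.57, 0.047, -0.044]
force: [-0.2, 0.5, 0.5]
grip_width: 94.0
```

```bash
python3 -c "
from h import *
s=snap('wrist','w4.png');o=get_obs();print(o['tool_pos'])
print(inc([632,-119,175],down(-3.2)), [proj(s,p) for p in ([632,-73,97],[632,-119,97],[632,-164,97])])"
```

```text
[ 630.009866   -119.55480736  247.90207148]
(array([0.2 , 7.29, 0.07]), array([-0. , -0.1, -0. ])) [array([317.6, 166.1]), array([320.8, 221.7]), array([323.6, 270.9])]
```

View pics/w4.png

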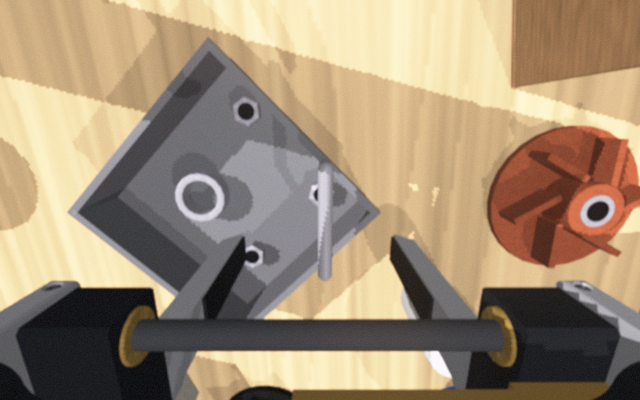

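```bash
python3 -c "
from h import *
s=snapshot('top')
f=lambda x,y,z:at(s,150+x/2.6,130+y/2.6,z)
print(f(640,27,100),f(628,63,0))
for r in recognise('top','can')[:2]: print(r)
o=get_obs();print(inc([635,-119,175]))"
```

```text
[ 758.9 -253.   100. ] [ 751.2 -260.2    0. ]
{'rect': [397.1, 146.1, 12.1, 24.5], 'conf': 0.73}
(array([0.45, 7.38, 0.09]), array([0., 0., 0.]))
```

Call:
{"name": "move_arm", "arguments": {
  "increments": "0 0.5 3 0 0 0 0;0 0.5 6 0 0 0 0;0 0.5 7.3 0 0 0 0;0 0.5 7.3 0 0 0 0;120 0.5 7.3 0 0 0 0;255 0.5 7.3 0 0 0 0;255 0.5 7.3 0 0 0 0;255 0.5 7.3 0 0 0 0",
  "squeeze": 60
}}

```text
time_s: 9.7
tool_pos: [636.4, -120.0, 175.1]
tcp_rot: [-1.57, 0.045, -0.046]
force: [-0.4, 0.4, 0.3]
grip_width: 57.4
```

Call:
{"name": "move_arm", "arguments": {
  "increments": "255 0 0 0 0 0 0;255 0 0 0 0 0 0;255 0 0 0 0 0 0;255 0 0 0 0 0 0;255 0 0 0 0 0 0;255 0 0 0 0 0 0;255 0 0 0 0 0 0"
}}

```text
time_s: 10.58
tool_pos: [635.9, -119.9, 174.6]
tcp_rot: [-1.57, 0.046, -0.044]
force: [-2.1, 0.6, 1.4]
grip_width: 10.5
```

```bash
python3 -c "
from h import *
o=get_obs();print(o['grip_width'],o['force'],o['tool_pos'])
def row(t0,t1):
    # shift in tool axes at tilt t0
    r=lambda t:R.from_euler('z',t,degrees=True).apply([234.7,174.7-0,0])
    d=R.from_euler('z',-t0,degrees=True).apply(r(t1)-r(t0))/10
    return '255 %.2f %.2f 0 0 0 %g'%(d[0],-d[1],-(t1-t0))
for t0,n in [(0,[1,2,4,6]),(6,[8,10,12,14,16,18,20,22]),(22,[24,26,28,30,32,34,36,36])]: print(';'.join(row(t0,t) for t in n))
"
```

```text
10.53791595014396 [-2.14952685  0.61871413  1.35107842] [ 635.94806716 -119.93886813  174.61038113]
255 -0.31 -0.41 0 0 0 -1;255 -0.62 -0.81 0 0 0 -2;255 -1.28 -1.59 0 0 0 -4;255 -1.95 -2.36 0 0 0 -6
255 -0.62 -0.81 0 0 0 -2;255 -1.28 -1.59 0 0 0 -4;255 -1.95 -2.36 0 0 0 -6;255 -2.66 -3.10 0 0 0 -8;255 -3.39 -3.81 0 0 0 -10;255 -4.15 -4.50 0 0 0 -12;255 -4.92 -5.16 0 0 0 -14;255 -5.72 -5.79 0 0 0 -16
255 -0.62 -0.81 0 0 0 -2;255 -1.28 -1.59 0 0 0 -4;255 -1.95 -2.36 0 0 0 -6;255 -2.66 -3.10 0 0 0 -8;255 -3.39 -3.81 0 0 0 -10;255 -4.15 -4.50 0 0 0 -12;255 -4.92 -5.16 0 0 0 -14;255 -4.92 -5.16 0 0 0 -14
```

Call:
{"name": "move_arm", "arguments": {
  "increments": "255 -0.3 -0.4 0 0 0 -1;255 -0.6 -0.8 0 0 0 -2;255 -1.3 -1.6 0 0 0 -4;255 -1.95 -2.35 0 0 0 -6;255 -1.95 -2.35 0 0 0 -6"
}}

```text
time_s: 11.2
tool_pos: [616.0, -118.8, 198.9]
tcp_rot: [-1.572, -0.038, -0.128]
force: [-0.8, 0.1, -5.0]
grip_width: 10.6
```

```bash
python3 -c "
from h import *
o=get_obs();print(o['grip_width'],o['force'],o['moment'],o['tool_pos'],o['q'])
s=snap('scene','s2.png');cv2.imwrite('pics/s2c.png',cv2.resize(s['img'][130:330,190:520,::-1],None,fx=2.4,fy=2.4,interpolation=2))"
```

```text
10.627050630732867 [-0.7526481   0.10417663 -4.95883494] [-0.02598194  0.20480091 -0.07242496] [ 616.02582613 -118.80272445  198.91642959] [-0.29071707  0.24133181  1.4040236   0.0246943   1.39344677 -0.23620048]
```

View pics/s2c.png

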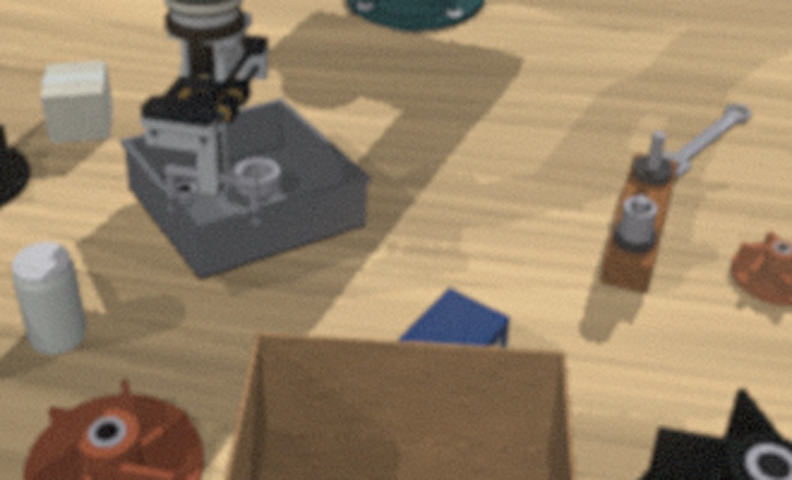

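Call:
{"name": "move_arm", "arguments": {
  "increments": "255 -0.6 -0.8 0 0 0 -2;255 -1.3 -1.6 0 0 0 -4;255 -1.95 -2.35 0 0 0 -6;255 -2.65 -3.1 0 0 0 -8;255 -3.4 -3.8 0 0 0 -10;255 -4.15 -4.5 0 0 0 -12;255 -4.9 -5.15 0 0 0 -14;255 -5.7 -5.8 0 0 0 -16"
}}

```text
time_s: 12.25
tool_pos: [552.8, -115.1, 249.5]
tcp_rot: [-1.56, -0.257, -0.346]
force: [-0.7, 0.5, -4.6]
grip_width: 10.3
```

Call:
{"name": "move_arm", "arguments": {
  "increments": "255 -0.6 -0.8 0 0 0 -2;255 -1.3 -1.6 0 0 0 -4;255 -1.95 -2.35 0 0 0 -6;255 -2.65 -3.1 0 0 0 -8;255 -3.4 -3.8 0 0 0 -10;255 -4.15 -4.5 0 0 0 -12;255 -4.9 -5.15 0 0 0 -14;255 -4.9 -5.15 0 0 0 -14"
}}

```text
time_s: 13.25
tool_pos: [488.0, -111.3, 278.6]
tcp_rot: [-1.532, -0.448, -0.536]
force: [-0.7, 0.6, -5.2]
grip_width: 10.6
```

Call:
{"name": "move_arm", "arguments": {
  "increments": "255 0 0 0 0 0 0;255 0 0 0 0 0 0;255 0 0 0 0 0 0;255 0 0 0 0 0 0;255 0 0 0 0 0 0;255 0 0 0 0 0 0;255 0 0 0 0 0 0;255 0 0 0 0 0 0"
}}

```text
time_s: 14.25
tool_pos: [489.6, -111.5, 279.3]
tcp_rot: [-1.532, -0.45, -0.537]
force: [-1.6, 0.8, -6.3]
grip_width: 10.6
```

```bash
cat > c.py <<'E'
from h import *
o=get_obs();print(o['grip_width'],o['force'],o['tool_pos'],o['q']);print(R.from_rotvec(o['tcp_rot']).as_matrix().round(3))
s=snap('wrist','w5.png');t=snap('top');u=snap('scene')
a=cv2.resize(t['img'][150:270,270:420,::-1],(500,400),interpolation=2)
c=cv2.resize(u['img'][120:260,200:360,::-1],(457,400),interpolation=2)
b=s['img'][:,:,::-1]
cv2.imwrite('pics/m5.png',cv2.resize(np.vstack([np.hstack([a,c])[:, :640*1] if 0 else cv2.resize(np.hstack([a,c]),(640,267)),b]),None,fx=.89,fy=.89))
E
python3 c.py
```

```text
10.56737688682948 [-1.63992056  0.7875828  -6.28672808] [ 489.5575715  -111.54767847  279.32391512] [-0.45320958 -0.34075893  1.89306372  0.27015119  1.01534772 -0.47097778]
[[ 0.808  0.587  0.057]
 [-0.046 -0.034  0.998]
 [ 0.588 -0.809  0.   ]]
```

View pics/m5.png

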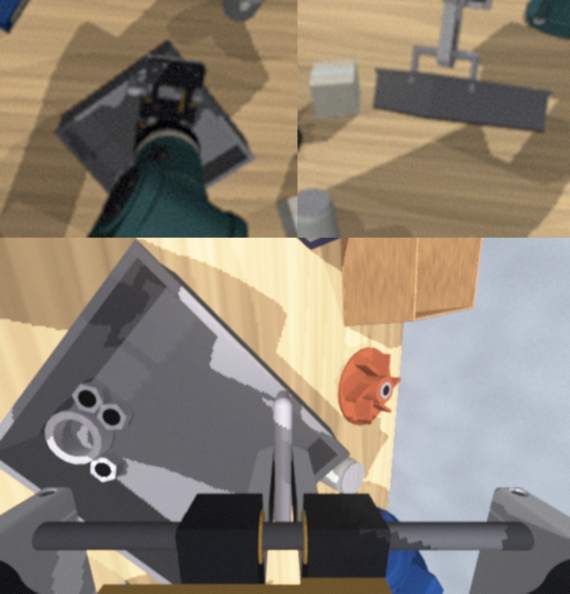

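```bash
cat > d.py <<'E'
from h import *
s=snapshot('wrist');o=get_obs();M=R.from_rotvec(o['tcp_rot']).as_matrix()
d,up,lat=M[:,0],-M[:,1],M[:,2];H=o['tool_pos']+78*M[:,1]
ex,ey=(d-lat)/2**.5,(d+lat)/2**.5
O=H-66*ex-66*ey-97*up
W=lambda x,y,z:O+x*ex+y*ey+z*up
print('pivot',W(-100,-100,0).round(1),'tilt',np.degrees(np.arcsin(d[2])))
print('proj corner',proj(s,W(-96,-96,7)),'rim',[proj(s,W(*p,65)) for p in ((-98,-98),(98,98),(-98,98),(98,-98))])
for n,u,v,z in [('ring',73,437,22),('n',87,399,14),('n',113,415,14),('n',103,469,14)]:
    v=(v/.89-267);u=u/.89
    c,r=ray(s,u,v);t=((O-c)@up+z)/(r@up);p=c+t*r-O;print(n,round(p@ex),round(p@ey))
for n in ['ring','nut1']:
    for r in recognise('wrist',n): print(n,r)
E
python3 d.py
```

```text
pivot [ 4.027e+02 -1.065e+02 -3.000e-01] tilt 36.00394844854062
proj corner [ 57.6 215.7] rim [array([-16.2, 241.4]), array([382.2, 241.3]), array([152.7,  15. ]), array([203.7, 397.9])]
ring -71 -75
n -86 -40
n -59 -36
n -34 -89
ring {'rect': [89.2, 223.4, 77.8, 64.3], 'conf': 0.65}
nut1 {'rect': [104.9, 177.7, 49.0, 36.5], 'conf': 0.76}
nut1 {'rect': [127.9, 200.1, 40.0, 33.1], 'conf': 0.65}
nut1 {'rect': [120.4, 259.7, 35.4, 33.6], 'conf': 0.64}
```

Call:
{"name": "move_arm", "arguments": {
  "increments": "255 0 0 0 0 0 0;255 0 0 0 0 0 0;255 0 0 0 0 0 0;255 0 0 0 0 0 0;255 0 0 0 0 0 0;255 0 0 0 0 0 0;255 0 0 0 0 0 0;255 0 0 0 0 0 0"
}}

```text
time_s: 15.55
tool_pos: [489.6, -111.6, 279.3]
tcp_rot: [-1.532, -0.45, -0.537]
force: [-0.5, 0.1, -5.9]
grip_width: 10.2
```

```bash
python3 -c "
from h import *
a=cv2.imread('pics/w5.png').astype(int);s=snap('wrist','w6.png')
b=s['img'][:,:,::-1].astype(int)
print('mean diff part area',abs(a-b)[150:290,40:160].mean(),'elsewhere',abs(a-b)[:150].mean())
t=snap('top')
for n,z in [('sleeve',86)]:
  for r in recognise('top',n)[:2]: print(n,r['conf'],at(t,*r['rect'][:2],z))
o=get_obs();print(o['time_s'],o['force'],o['grip_width'])
close_job()"
```

```text
mean diff part area 2.811269841269841 elsewhere 2.1437430555555554
15.7 [-1.56937281  0.23869474 -6.67986708] 10.152821516472704
the job is handed in; nothing more can be done
```

I lifted the ring off its post and set it flat in the tote with the three nuts. I then gripped the bar handle at 60 N, tilted the tote 36° about its near corner, and handed the job in at 15.7 s with the tote still held tilted.

**Parts in the corner:** the last wrist pictures show the ring against both walls of the target corner. Two nuts touch a wall and the ring, and the third rests against the ring and one of those nuts. Because the ring reached the corner first, the nuts sit roughly 55 to 70 mm from the exact corner point.

**At rest:** two wrist pictures over a second apart differ by little more than image noise (2.8 in the parts area, 2.1 elsewhere). The load stayed near 6 N.

**Checks that failed or disagreed:**
- **Sleeve:** the network did not report it in the last top view. The scene picture taken at 6° of tilt shows it on its post, and nothing was moved near it afterwards.
- **Grip width:** it read 10 to 10.6 mm on a 12 mm bar, but the grip held throughout.

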